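Roll a turned roller up the marking ramp and hold it at the stop

TASK

Two turned wooden pieces wait at the foot of the marking ramp, one in each lane: with the fingers behind it, push the plain straight roller (not the spool with the narrow waist) slowly up its lane until it is against the stop board at the top, never letting it roll back or run loose. Do not grip or lift it, leave the spool at the foot and everything else where it is, and finish with the fingers still pressing the roller against the stop, holding it there so that it can be marked.

Things in the scene. Friction and masses are not known exactly. Their poses are not given: they have to be found in the camera images.
- ramp: The whole marking ramp, fixed to the table; origin under the middle of its base board (310 x 192 mm), x level towards the uphill end. Each lane is 76 mm wide, edged by ribs 10 mm wide and 14 mm above the deck. Across the foot of both lanes runs a wooden lip 10 mm thick and 6 mm high; it lies at x = -10 to 0 mm of the deck frame.
- deck: The ramp's plywood deck, tilted 9 degrees. Origin: on its upper surface, midway across, at the uphill face of the foot lip, 26 mm above the table. +x runs uphill along the surface, +y left across it (looking uphill), +z square to it. Lane centre lines: y = +43 and -43 mm; either piece may be in either lane. The deck runs from x = -20 to 280 mm.
- stop: The stop board across the top of both lanes: mid-brown wood, 16 mm thick, 182 mm wide, 36 mm high above the deck, fixed. Its downhill face, which the roller must touch, is at x = 260 mm of the deck frame; the origin is on that face at the deck surface, midway across; axes parallel to the deck's.
- roller: The plain straight dark-wood cylinder, 56 mm in diameter, 70 mm long, lying across its lane, loose, 0.1 to 0.2 kg. Origin at its centre, y along its axis. It starts resting on the foot lip, centre at x = 17 mm, 28 mm off the deck (deck frame); at the stop its centre is at x = 232 mm. Smooth (friction about 0.35); rolls freely back down when not held from behind.
- spool: The spool in the other lane: same dark wood, same 56 mm diameter and 70 mm length, but with a 34 mm thick waist between two 16 mm wide end discs; loose, 0.1 kg. Origin at its centre, y along its axis. It rests against the foot lip and must stay there.
- chisel: A screwdriver 200 mm long lying on the table beyond the ramp's side, up to 30 mm high; origin under its middle, x along it.
- mallet: A wooden mallet lying on the table, 60 mm high, head 60 x 100 mm, 245 mm long overall; origin on the table below it, x along the handle towards the head.
- glue: A white glue bottle, 60 mm in diameter, 170 mm tall, standing; origin under its centre.
- bowl: A turned wooden bowl, 130 mm across, 50 mm high; origin under its centre.
- wax: A steel wax tin, 72 mm in diameter, 35 mm high; origin under its centre.
- offcut: A wooden offcut block, 90 x 50 x 40 mm; origin under its centre, x along its length.
- knob_blank: A small turned wooden knob, 44 mm across, 52 mm high, standing; origin under its centre.
Things that resemble listed ones, but are neither listed nor needed, are in the scene too. What is shaped like the roller but turquoise is not meant. Leave any red look-alike of the spool alone.

How it is judged (in metres and radians):
On the way:
1. the plain roller is half-way up its lane (x of roller in the frame of deck between 0.12 and 0.22 m).
At the end, for the whole second after the job is handed in: The roller lies on the deck at rest against the stop (centre within 4 mm of the touching position, not lifted over 5 mm), pressed on it with over 0.2 N by fingers pushing with over 0.2 N; the spool is still at the foot lip, the other things within 25 mm of their places (x of roller in the frame of deck above 0.228 m and z of roller in the frame of deck between 0.022 and 0.033 m and contact force between roller and stop above 0.2 N and contact force between the fingers and roller above 0.2 N and linear speed of roller below 0.02 m/s and x of spool in the frame of deck between 0.005 and 0.03 m and z of spool in the frame of deck below 0.033 m and distance of each of chisel, mallet, glue, bowl, wax, offcut, knob_blank from where it was at the start of the episode below 0.025 m); the arm keeps its last pose, push and grip.
It fails at once if the roller runs loose on the ramp: untouched and faster than 0.2 m/s (rolling back or flicked up) (x of roller in the frame of deck above 0.005 m and linear speed of roller above 0.2 m/s and contact force between each of the arm, the fingers and roller below 0.02 N).
It fails at once if the roller is lifted more than 8 mm off the deck (z of roller in the frame of deck above 0.036 m).
It fails at once if the spool is pushed more than 25 mm up its lane or lifted more than 8 mm (x of spool in the frame of deck above 0.043 m or z of spool in the frame of deck above 0.036 m).
It fails at once if another thing on the table is moved more than 25 mm (distance of any of chisel, mallet, glue, bowl, wax, offcut, knob_blank from where it was at the start of the episode above 0.025 m).
It also fails if it takes over 42 s, if anything falls off the work surface, if the arm or the gripper's body presses on something with over 40 N, if the wrist force passes 120 N, or if a joint passes its speed limit or range.

ROBOT

A 6-joint arm with a two-finger parallel gripper is mounted at the origin on the work surface. World frame = base frame: x ahead of the robot, y to its left, z up, the work surface at z = 0. Lengths are in mm, angles in rad, forces in N, time in s.
With the tool pointing down it reaches from about 275 to 750 mm from the base axis. Payload 10.2 kg.
Tool frame: the origin (TCP) lies midway between the tips of the shut fingers; the grasp point (between the pads) lies 19 mm behind it; z points along the fingers, y is the line along which they close (so a half turn about z gives the same grasp; the last joint's range is limited). The gripper opens to 85 mm and grips with 20 to 120 N. Pads are 22 mm wide; open, the fingers measure 114 mm over their backs; the gripper's body (76 mm by 85 mm) begins 54 mm behind the grasp point. The pads swing forward as they close: fully open they stand 13 mm farther back than shut.
Start: joints at [-1.504, 0.313, 1.498, -0, 1.331, -0.223], TCP at [150.011, -503.118, 231.294] pointing down, gripper open.
Joint ranges: [-2.94, 2.94], [-0.97, 2.17], [0.19, 2.56], [-1.23, 4.37], [0.02, 3.11], [-2.88, 2.88]. Speed limits (rad/s): [2.39, 2.39, 3.01, 3.14, 3.14, 3.14].

INTERFACE

Orientations are given as a unit quaternion [w, x, y, z].
In Python, from rig import ctrl gives the robot as it stands.
- The arm moves only by the tool send_rows, never from a script. Its argument "targets" is a list of rows, each a list of 7 numbers: the closure, from -1 (fully open) to 1 (shut), so that 0 is half open, then the shift along the tool's x, y, z in m, then the turn, a rotation vector about the tool's x, y, z in rad. In form: [[claw, dx, dy, dz, ax, ay, az], ...]. A call has exactly 10 rows; each row shifts and turns the commanded pose from where the row before left it, along the tool's axes as they then stand; what a row does not reach is not made up. A row lasts 1/8 s, in which the tool goes at most 62.5 mm and 10.7 degrees, less where a joint would pass 70% of its speed; a pose out of reach is approached as far as the arm can. A call with a gripper value outside its range is refused whole. The fingers move at their own pace and stop on an object; "squeeze" is the grip in N (left out, the last holds). Time passes only in rows, so rows that do not move let the fingers close, or fill a call up. It gives the time, the measured TCP pose, the force, the opening and the grip force at its end, in the units of the state.
- ctrl.sense(): the state, without advancing time (a new reading comes with each control period).
- ctrl.capture(name): name is "side" or "top"; returns a dict with "img" (420x560x3 uint8, red, green, blue), "camera_matrix" (3x3 intrinsics, pixels), "R" (3x3) and "t" (3): a world point X has camera coordinates R X + t. Camera axes: x right, y down, z forward; pixel columns grow to the right and rows downward; lengths in mm; the calibration is good to about 2 mm. A picture is of the moment at which its call begins. There is no depth.
- ctrl.finish_job(): hands the job in; it is judged then, once.
Trained networks look in a picture, given as the dict that the camera call returned (one of the last four; its "shot" number tells which), for a name from the list of things; names that differ only in an ending like _2 or _b are one class to them, and where a whole thing is asked for, a point or a joint stands for the part that bears it (a point fixed in the world has none). Each returns a list of dicts, best first, with "score" (0 to 1); they miss things now and then, are a little off and sometimes report something else, mostly with a low value. They report only what shows in the picture. A call takes as long as a camera call. They do not tell look-alikes from the thing itself.
- ctrl.boxes_of(query, picture): "extent" ([left, top, width, height] in pixels, round what is visible of it).
- ctrl.landmark_of(query, picture): "point" ([column, row] in pixels: a listed point, or the origin of a listed thing).
The state is a dict: "time_s": time; "joints": joint angles; "dq": joint speeds; "tau": joint torques, N m; "eef_pos": TCP position; "ee_rot": TCP orientation; "force": force on the tool from outside, world axes, zero at the start; "wrist_torque": the same for the moment, N m; "grip_width": opening from 0.0 (shut) to 1.0 (fully open); "grip_force": force on a finger pad.
Only numpy, scipy, OpenCV 4.12 (cv2) and the standard library are available. Lean on these libraries where they do the work, as an engineer would, in place of code of your own. Each camera call takes 0.05 s, during which the arm holds its last target. There are 200 camera calls.

## Working session

There is one attempt and no reset: what is moved stays moved. The work goes in short steps, Python scripts to look and compute and a tool call to move; the robot and the scene stay as the last step left them, time stands still between calls to the robot, and variables do not carry over. Pictures are saved under pics/ and viewed, at most 10 in all, crops included, and the job is handed in when it is done.

Besides the shell and the picture viewer there is one more tool, called after ">>>" as a command line: name --pt "numbers of a row" for each row, then --argument value for the rest. send_rows: Moves the arm, as the interface text tells. Its arguments: {"type":"object","properties":{"targets":{"type":"array"},"squeeze":{"type":"number"}},"required":["targets"]}

```bash
ls; mkdir -p pics
python3 - <<'E'
from rig import ctrl
import cv2,numpy as np
s=ctrl.sense();print(s)
for n in("side","top"):
    p=ctrl.capture(n);cv2.imwrite(f"pics/{n}0.png",p["img"][:,:,::-1])
    print(n,p["camera_matrix"].tolist(),p["R"].tolist(),p["t"].tolist())
    for q in("ramp","deck","stop","roller","spool"):
        print(q,[(np.round(d["point"],1).tolist(),round(d["score"],2)) for d in ctrl.landmark_of(q,p)][:4])
E
```

```text
pics
{'time_s': 0.0, 'joints': array([-1.50440077e+00,  3.13429365e-01,  1.49842064e+00, -2.04277163e-05,
        1.33100222e+00, -2.23429239e-01]), 'dq': array([ 0.00040234, -0.00199116,  0.0004721 , -0.00161913, -0.00126323,
       -0.00123327]), 'tau': array([-1.04844970e-03, -4.12265146e+01, -2.59739041e+01, -1.57260288e-04,
        4.17528441e-03,  2.87636317e-05]), 'eef_pos': array([ 149.98821227, -502.85478127,  230.7518249 ]), 'ee_rot': array([-6.28624115e-04,  9.89518012e-01,  1.44408124e-01,  3.95085235e-05]), 'force': array([ 0.32374916,  0.22724913, -0.42901351]), 'wrist_torque': array([-0.03271065,  0.00385046, -0.00841217]), 'grip_force': 0.0, 'grip_width': 0.9977267160884227}
side [[454.8314203231641, 0.0, 288.41269323982937], [0.0, 454.8314203231641, 204.40654437437016], [0.0, 0.0, 1.0]] [[-0.8270438625446623, -0.561876948967387, -0.017109752958656948], [-0.28992332893552664, 0.4524281736899301, -0.8433582933667855], [0.48160451904664275, -0.6925337839201023, -0.5370791797893092]] [460.58480080969645, 202.4087235944234, 1040.306869457977]
ramp [([281.3, 223.3], 0.68)]
[... 215 characters left out ...]
ool [([344.0, 252.9], 0.76), ([307.7, 192.8], 0.64)]
top [[433.05172922844946, 0.0, 281.4057318222691], [0.0, 433.05172922844946, 208.1045100592567], [0.0, 0.0, 1.0]] [[0.027050434530202425, -0.9995937574267585, -0.008977421967461954], [-0.9857022970089956, -0.025178225580680242, -0.16660443759935709], [0.16631072022848356, 0.013355787886268858, -0.9859829447140654]] [14.938043426910186, 542.6819914133481, 979.6366412856302]
ramp [([278.5, 207.7], 0.91)]
deck [([330.8, 190.1], 0.68), ([449.3, 174.7], 0.15)]
stop [([221.3, 219.1], 0.87)]
roller [([318.8, 172.6], 0.9), ([403.9, 149.9], 0.81), ([398.5, 202.7], 0.77)]
spool [([330.1, 206.1], 0.96), ([371.6, 299.2], 0.73), ([261.4, 296.4], 0.59)]
```

View pics/top0.png

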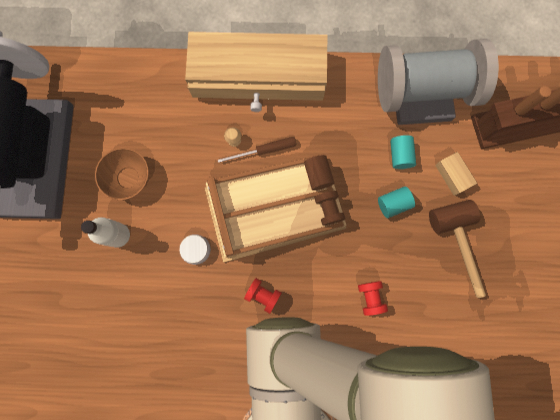

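View pics/side0.png

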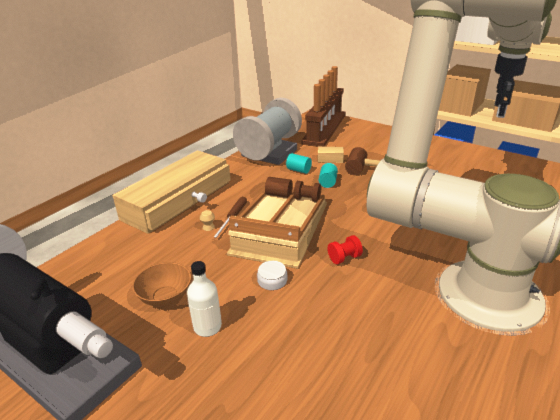

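The top view shows the ramp with its uphill end to the left (world +y). The dark plain roller is at (319,172) in the far lane and the spool at (330,206) in the near lane. In the side view the roller is at (276,185) and the spool at (308,193). The turquoise and red look-alikes are off the ramp.

```bash
cat > h.py <<'E'
import numpy as np,cv2
from scipy.optimize import least_squares
from scipy.spatial.transform import Rotation as Ro
def proj(p,X):
    c=np.atleast_2d(X)@p["R"].T+p["t"]; u=c@p["camera_matrix"].T; return u[:,:2]/u[:,2:]
def deck(q): # x,y,yaw
    R=Ro.from_euler("zy",[q[2],-np.radians(9)]).as_matrix(); return R,np.array([q[0],q[1],26.])
def d2w(q,X): R,t=deck(q); return np.atleast_2d(X)@R.T+t
E
python3 - <<'E'
from rig import ctrl
from h import *
P=[ctrl.capture(n) for n in("top","side")]
pts=np.array([[0,0,0],[260,0,0],[17,-43,28],[17,43,28]],float)
near=[dict(deck=(330.8,190.1),stop=(221.3,219.1),roller=(318.8,172.6),spool=(330.1,206.1)),
      dict(deck=(295.4,195.3),stop=(266,233),roller=(276,185),spool=(307.7,192.8))]
obs=[]
for p,nr in zip(P,near):
    for i,k in enumerate(("deck","stop","roller","spool")):
        L=[d["point"] for d in ctrl.landmark_of(k,p)]
        L=[a for a in L if np.hypot(*(np.array(a)-nr[k]))<12]
        if L: obs.append((p,pts[i],L[0],k))
f=lambda q:np.concatenate([proj(p,d2w(q,X))[0]-o for p,X,o,k in obs])
r=least_squares(f,[500,-100,1.5],loss="soft_l1",f_scale=2,x_scale=[10,10,.1])
print(r.x); 
for (p,X,o,k),e in zip(obs,f(r.x).reshape(-1,2)):print(k,e.round(1))
out=[]
for p in P:
    im=np.ascontiguousarray(p["img"][:,:,::-1]); im=cv2.resize(im,None,fx=4,fy=4,interpolation=cv2.INTER_CUBIC)
    for y in(-91,-81,-5,5,81,91):
        a=proj(p,d2w(r.x,[[0,y,14 ],[260,y,14]]))*4+1.5
        cv2.line(im,*[tuple(map(int,v)) for v in a],(255,0,0),1)
    for l in([[260,-91,36],[260,91,36],[276,91,36],[276,-91,36],[260,-91,36]],[[0,-81,6],[0,81,6]],[[17,-78,56],[17,-8,56]],[[17,8,56],[17,78,56]]):
        cv2.polylines(im,[(proj(p,d2w(r.x,l))*4+1.5).astype(int)],False,(0,255,0),1)
    c=(proj(p,d2w(r.x,[130,0,10]))[0]*4).astype(int)
    out.append(im[c[1]-290:c[1]+290,c[0]-(370 if p is P[0] else 250):c[0]+(370 if p is P[0] else 250)])
cv2.imwrite("pics/ov_top.png",out[0]);cv2.imwrite("pics/ov_side.png",out[1])
np.save("q.npy",r.x)
E
```

```text
[596.49743629 -83.81535751   1.86390651]
deck [-0. -4.]
stop [ 3.3 -0. ]
roller [-0.4 -0.6]
spool [0.2 2.4]
deck [-4.1  0.7]
stop [-1.4 16. ]
roller [ 5.  -0.6]
spool [1.5 1.2]
```

View pics/ov_top.png

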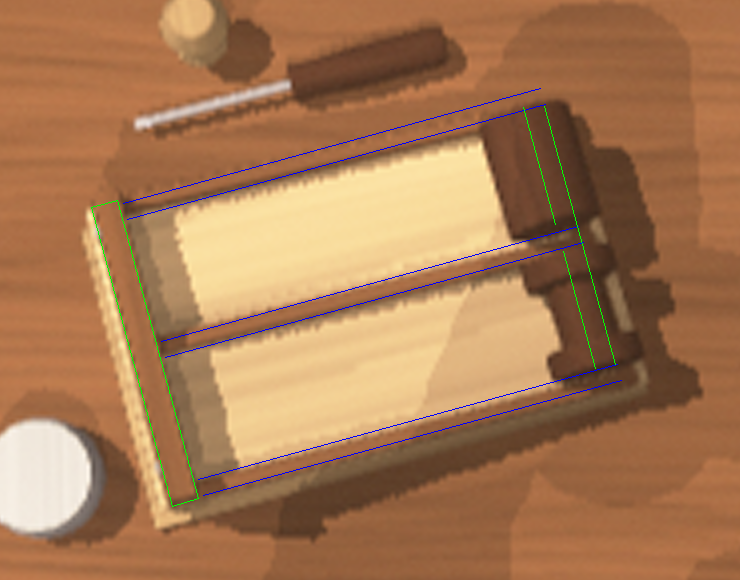

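View pics/ov_side.png

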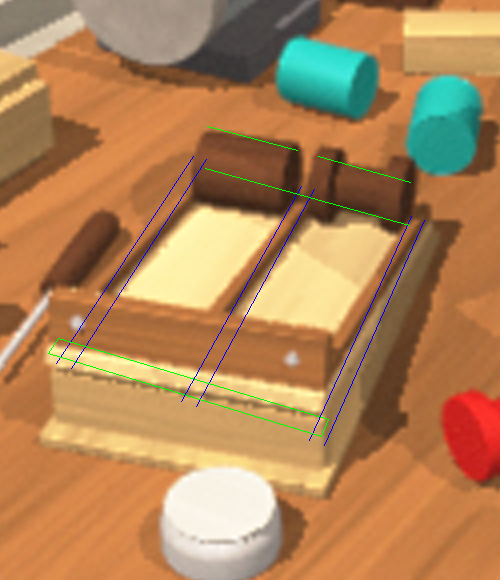

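The overlay shows the tilt was applied about the wrong axis: I used extrinsic Euler order. I'll fix that and refit.

```bash
sed -i 's/"zy"/"ZY"/' h.py
python3 - <<'E'
from rig import ctrl
from h import *
P=[ctrl.capture(n) for n in("top","side")]
pts=np.array([[0,0,0],[260,0,0],[17,-43,28],[17,43,28]],float)
near=[dict(deck=(330.8,190.1),stop=(221.3,219.1),roller=(318.8,172.6),spool=(330.1,206.1)),
      dict(deck=(295.4,195.3),stop=(266,233),roller=(276,185),spool=(307.7,192.8))]
obs=[]
for p,nr in zip(P,near):
    for i,k in enumerate(("deck","stop","roller","spool")):
        L=[d["point"] for d in ctrl.landmark_of(k,p)]
        L=[a for a in L if np.hypot(*(np.array(a)-nr[k]))<12]
        if L: obs.append((p,pts[i],L[0],k))
# top-view edges read off overlay (crop): stop top face corners handled by eye
f=lambda q:np.concatenate([proj(p,d2w(q,X))[0]-o for p,X,o,k in obs])
r=least_squares(f,[500,-100,1.5],loss="soft_l1",f_scale=1.5,x_scale=[10,10,.1])
print(r.x); 
for (p,X,o,k),e in zip(obs,f(r.x).reshape(-1,2)):print(k,e.round(1))
out=[]
for p in P:
    im=np.ascontiguousarray(p["img"][:,:,::-1]); im=cv2.resize(im,None,fx=4,fy=4,interpolation=cv2.INTER_CUBIC)
    for y in(-91,-81,-5,5,81,91):
        a=proj(p,d2w(r.x,[[0,y,14 ],[260,y,14]]))*4+1.5
        cv2.line(im,*[tuple(map(int,v)) for v in a],(255,0,0),1)
    for l in([[260,-91,36],[260,91,36],[276,91,36],[276,-91,36],[260,-91,36]],[[0,-81,6],[0,81,6]],[[17,-78,56],[17,-8,56]],[[17,8,56],[17,78,56]]):
        cv2.polylines(im,[(proj(p,d2w(r.x,l))*4+1.5).astype(int)],False,(0,255,0),1)
    c=(proj(p,d2w(r.x,[130,0,10]))[0]*4).astype(int); w=390 if p is P[0] else 250
    out.append(im[c[1]-290:c[1]+290,c[0]-w:c[0]+w]); print(c)
m=np.hstack(out); cv2.imwrite("pics/ov2.png",cv2.resize(m,None,fx=800/m.shape[1],fy=800/m.shape[1],interpolation=cv2.INTER_AREA))
np.save("q.npy",r.x)
E
```

```text
[590.85161349 -80.64152734   1.87393038]
deck [-5.7  0.4]
stop [0.6 1.5]
roller [1.7 0.1]
spool [-0.9 -1. ]
deck [-3.   0.3]
stop [-1.4 -3.5]
roller [2.7 1.4]
spool [ 0.8 -3. ]
[1106  810]
[1123  836]
```

View pics/ov2.png

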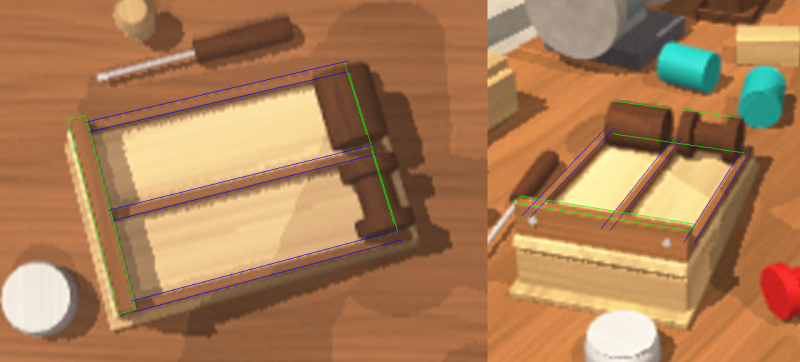

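The refit overlay now follows the ribs, the stop and the roller to within a few mm, so the roller is in the lane at deck y = -43. First I turn the tool in place and set the fingers partly open, so they will contact the roller at two points.

>>> send_rows --pt "0.5 0 0 0 0 0 -0.158" --pt "0.5 0 0 0 0 0 -0.158" --pt "0.5 0 0 0 0 0 -0.158" --pt "0.5 0 0 0 0 0 -0.158" --pt "0.5 0 0 0 0 0 -0.158" --pt "0.5 0 0 0 0 0 -0.158" --pt "0.5 0 0 0 0 0 -0.158" --pt "0.5 0 0 0 0 0 -0.158" --pt "0.5 0 0 0 0 0 -0.158" --pt "0.5 0 0 0 0 0 -0.158" --squeeze 20

```text
time_s: 2.85
eef_pos: [150.0, -503.1, 231.3]
ee_rot: [0.0, 0.592, 0.806, 0.0]
force: [0.1, 0.1, 0.3]
grip_width: 0.247
grip_force: 0.0
```

```bash
cat > where.py <<'E'
from rig import ctrl
from h import *
import sys
q=np.load("q.npy");s=ctrl.sense()
w=s["ee_rot"];T=Ro.from_quat([w[1],w[2],w[3],w[0]])
Rd,t=deck(q)
print("t",s["time_s"],"joints",s["joints"].round(2),"grip",round(s["grip_width"],2))
print("tcp",s["eef_pos"].round(1),"deckxyz",(Rd.T@(s["eef_pos"]-t)).round(1),"Fdeck",(Rd.T@s["force"]).round(2))
G=Ro.from_matrix(Rd@np.diag([1,-1,-1.])) ; G2=G*Ro.from_euler("z",np.pi)
g=min((G,G2),key=lambda g:(T.inv()*g).magnitude())
print("turn(tool)",(T.inv()*g).as_rotvec().round(3),"x dir same" if g is G else "x reversed")
if len(sys.argv)>3:
    X=d2w(q,[float(a) for a in sys.argv[1:4]])[0]
    print("goal",X.round(1),"shift tool now",(T.inv().apply(X-s["eef_pos"])/1000).round(4),"after turn",(g.inv().apply(X-s["eef_pos"])/1000).round(4))
E
python3 where.py -45 -43 110
```

```text
t 2.85 joints [-1.5   0.31  1.5   0.    1.33 -1.81] grip 0.25
tcp [ 150.  -503.1  231.3] deckxyz [-236.2  546.8  245.2] Fdeck [ 0.13 -0.13  0.28]
turn(tool) [-0.     0.157  0.001] x dir same
goal [ 650.3 -126.6  127.6] shift tool now [0.2093 0.5901 0.1037] after turn [0.1912 0.5898 0.1352]
```

>>> send_rows --pt "0.5 0.015 0.04 0 0 0 0" --pt "0.5 0.018 0.05 0 0 0 0" --pt "0.5 0.018 0.05 0 0 0 0" --pt "0.5 0.018 0.05 0 0 0 0" --pt "0.5 0.018 0.05 0 0 0 0" --pt "0.5 0.018 0.05 0 0 0 0" --pt "0.5 0.018 0.05 0 0 0 0" --pt "0.5 0.018 0.05 0 0 0 0" --pt "0.5 0.018 0.05 0 0 0 0" --pt "0.5 0.018 0.05 0 0 0 0"

```text
time_s: 4.1
eef_pos: [567.4, -188.4, 231.4]
ee_rot: [0.0, 0.594, 0.805, -0.0]
force: [0.7, -1.4, 0.9]
grip_width: 0.249
grip_force: 0.0
```

```bash
python3 where.py -45 -43 110
```

```text
t 4.1 joints [-0.52  0.48  1.26 -0.    1.4  -0.82] grip 0.25
tcp [ 567.4 -188.4  231.4] deckxyz [-62.5  54.5 217.8] Fdeck [-1.39 -0.26  1.17]
turn(tool) [ 0.     0.157 -0.004] x dir same
goal [ 650.3 -126.6  127.6] shift tool now [0.0346 0.0974 0.1038] after turn [0.0175 0.0975 0.1078]
```

Next I turn the tool square to the deck, then shift it sideways and down to a point above and behind the foot.

>>> send_rows --pt "0.5 0 0 0 0 0.079 -0.002" --pt "0.5 0 0 0 0 0.078 -0.002" --pt "0.5 0.0025 0.02 0 0 0 0" --pt "0.5 0.003 0.025 0 0 0 0" --pt "0.5 0.003 0.025 0.02 0 0 0" --pt "0.5 0.003 0.0275 0.02 0 0 0" --pt "0.5 0.003 0 0.025 0 0 0" --pt "0.5 0.003 0 0.025 0 0 0" --pt "0.5 0 0 0.018 0 0 0" --pt "0.5 0 0 0 0 0 0"

```text
time_s: 5.35
eef_pos: [648.5, -127.5, 126.1]
ee_rot: [-0.064, 0.59, 0.803, 0.046]
force: [-0.1, -0.4, 0.6]
grip_width: 0.245
grip_force: 0.0
```

```bash
python3 where.py -45 -43 13
python3 - <<'E'
from rig import ctrl
from h import *
q=np.load("q.npy");p=ctrl.capture("top")
im=cv2.resize(np.ascontiguousarray(p["img"][:,:,::-1]),None,fx=4,fy=4,interpolation=cv2.INTER_CUBIC)
for l in([[17,-78,28],[17,-8,28]],[[0,-91,14],[260,-91,14]],[[0,-5,14],[260,-5,14]],[[0,91,14],[260,91,14]]):
    cv2.polylines(im,[(proj(p,d2w(q,l))*4+1.5).astype(int)],False,(0,255,0),1)
cv2.imwrite("pics/top2.png",im[540:1100,820:1600])
E
```

```text
t 5.35 joints [-0.42  0.75  1.09  0.12  1.41 -0.75] grip 0.25
tcp [ 648.5 -127.5  126.1] deckxyz [-45.5 -41.  108.6] Fdeck [-0.28  0.24  0.63]
turn(tool) [-0.002 -0.002 -0.   ] x dir same
goal [ 645.8 -112.2   31.8] shift tool now [0.0004 0.0022 0.0956] after turn [0.0005 0.002  0.0956]
```

View pics/top2.png

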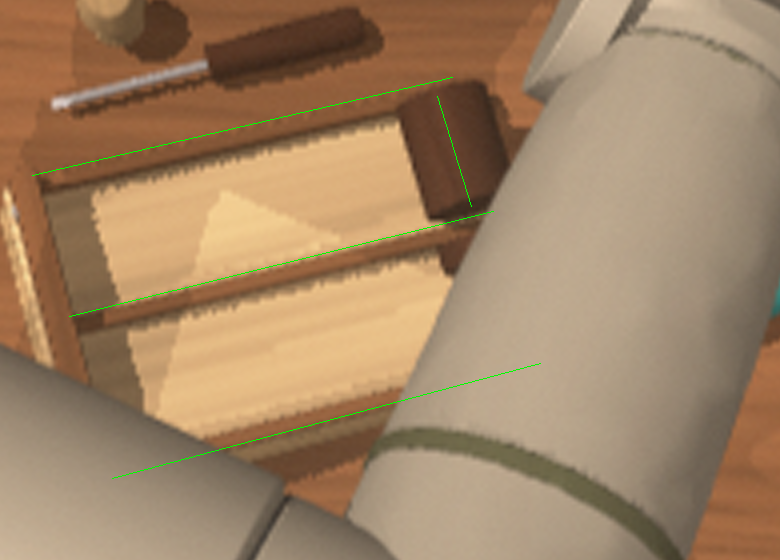

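The fitted axis lies on the roller, running from about (440,96) to (471,206) in the crop, and the lane lines match. I descend behind the roller.

>>> send_rows --pt "0.5 0 0.002 0.01 0 0 0" --pt "0.5 0 0 0.015 0 0 0" --pt "0.5 0 0 0.015 0 0 0" --pt "0.5 0 0 0.015 0 0 0" --pt "0.5 0 0 0.015 0 0 0" --pt "0.5 0 0 0.01 0 0 0" --pt "0.5 0 0 0.008 0 0 0" --pt "0.5 0 0 0.005 0 0 0" --pt "0.5 0 0 0.002 0 0 0" --pt "0.5 0 0 0 0 0 0"

```text
time_s: 6.65
eef_pos: [646.7, -113.2, 33.7]
ee_rot: [-0.063, 0.59, 0.803, 0.047]
force: [-1.0, 0.0, -0.5]
grip_width: 0.253
grip_force: 0.0
```

```bash
python3 where.py -22 -43 13
python3 - <<'E'
from rig import ctrl
import cv2
p=ctrl.capture("side");im=cv2.resize(p["img"][110:290,180:420,::-1],None,fx=3,fy=3,interpolation=cv2.INTER_CUBIC)
cv2.imwrite("pics/side3.png",im)
E
```

```text
t 6.65 joints [-0.4   0.84  1.19  0.13  1.22 -0.75] grip 0.25
tcp [ 646.7 -113.2   33.7] deckxyz [-45.9 -43.5  15.1] Fdeck [ 0.23  0.96 -0.52]
turn(tool) [ 0.001  0.    -0.   ] x dir same
goal [639.  -90.5  35.4] shift tool now [ 0.0239 -0.0005  0.0021] after turn [ 0.0239 -0.0005  0.0021]
```

View pics/side3.png

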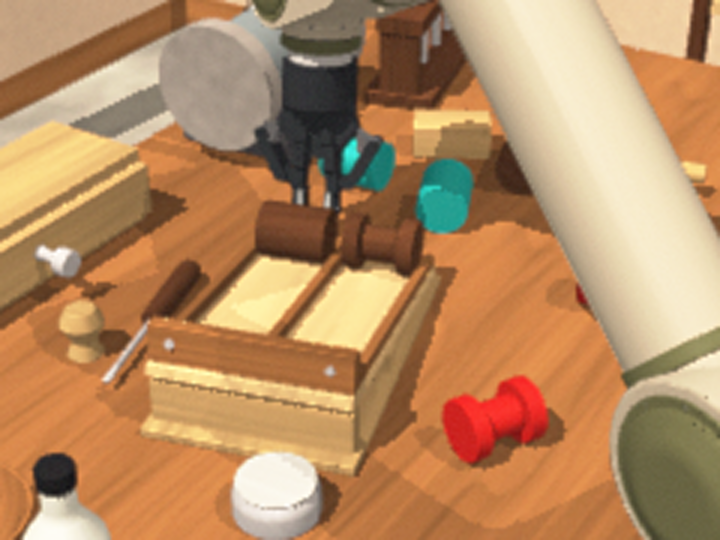

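Run:
```python
from rig import ctrl
from h import *
q=np.load("q.npy");p=ctrl.capture("side");o=np.array([180,110])
for z in (15,40,60,70,80,90,100): print(z,[((proj(p,d2w(q,[-46,-43+s,z]))[0]-o)*3).round().tolist() for s in(-50,-38,0,38,50)])
im=cv2.resize(p["img"][130:190,250:320,::-1],None,fx=8,fy=8,interpolation=cv2.INTER_CUBIC);cv2.imwrite("pics/side4.png",im)
```

```text
15 [[269.0, 215.0], [280.0, 216.0], [315.0, 221.0], [350.0, 226.0], [361.0, 227.0]]
40 [[269.0, 192.0], [280.0, 193.0], [316.0, 198.0], [351.0, 203.0], [362.0, 204.0]]
60 [[270.0, 174.0], [281.0, 175.0], [316.0, 180.0], [352.0, 184.0], [363.0, 186.0]]
70 [[270.0, 165.0], [281.0, 166.0], [316.0, 170.0], [352.0, 175.0], [364.0, 176.0]]
80 [[270.0, 155.0], [281.0, 157.0], [317.0, 161.0], [353.0, 166.0], [364.0, 167.0]]
90 [[270.0, 146.0], [281.0, 147.0], [317.0, 152.0], [353.0, 156.0], [364.0, 158.0]]
100 [[270.0, 137.0], [281.0, 138.0], [317.0, 142.0], [353.0, 147.0], [365.0, 148.0]]
```

View pics/side4.png

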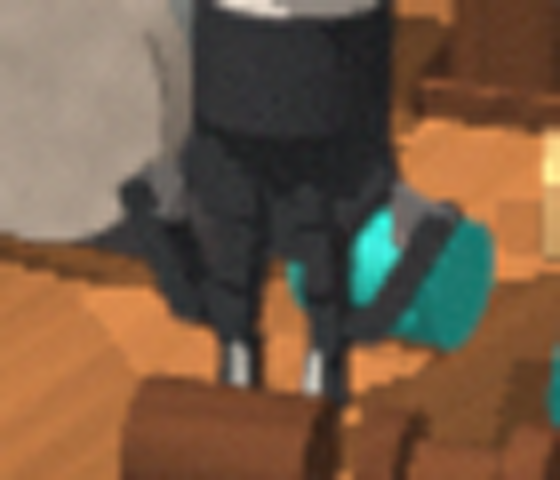

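The fingers are behind the roller in its lane. The linkage stays at least 60 mm above the deck near the spool lane, so it clears the spool. I creep forward to make contact.

>>> send_rows --pt "0.5 0.003 0 0.001 0 0 0" --pt "0.5 0.003 0 0.001 0 0 0" --pt "0.5 0.003 0 0 0 0 0" --pt "0.5 0.003 0 0 0 0 0" --pt "0.5 0.003 0 0 0 0 0" --pt "0.5 0.003 0 0 0 0 0" --pt "0.5 0.003 0 0 0 0 0" --pt "0.5 0.003 0 0 0 0 0" --pt "0.5 0.003 0 0 0 0 0" --pt "0.5 0.003 0 0 0 0 0"

```text
time_s: 8.0
eef_pos: [637.6, -84.4, 36.4]
ee_rot: [-0.063, 0.59, 0.803, 0.047]
force: [0.8, -1.5, 0.3]
grip_width: 0.247
grip_force: 0.3
```

```bash
python3 where.py 190 -43 13
```

```text
t 8.0 joints [-0.36  0.8   1.25  0.13  1.19 -0.72] grip 0.25
tcp [637.6 -84.4  36.4] deckxyz [-15.7 -43.5  13. ] Fdeck [-1.6  -0.29  0.53]
turn(tool) [ 0.  0. -0.] x dir same
goal [576.5 109.4  68.6] shift tool now [ 2.057e-01 -5.000e-04 -1.000e-04] after turn [ 0.2057 -0.0005 -0.    ]
```

There is contact, about 1.6 N against the push. I keep pushing steadily.

>>> send_rows --pt "0.5 0.004 0 0 0 0 0" --pt "0.5 0.004 0 0 0 0 0" --pt "0.5 0.004 0 0 0 0 0" --pt "0.5 0.004 0 0 0 0 0" --pt "0.5 0.004 0 0 0 0 0" --pt "0.5 0.004 0 0 0 0 0" --pt "0.5 0.004 0 0 0 0 0" --pt "0.5 0.004 0 0 0 0 0" --pt "0.5 0.004 0 0 0 0 0" --pt "0.5 0.004 0 0 0 0 0"

```text
time_s: 9.25
eef_pos: [625.7, -46.6, 42.6]
ee_rot: [-0.063, 0.59, 0.803, 0.047]
force: [0.1, 0.1, 1.1]
grip_width: 0.248
grip_force: 0.3
```

```bash
python3 where.py
python3 - <<'E'
from rig import ctrl
from h import *
q=np.load("q.npy");Rd,t=deck(q)
for n in("top","side"):
    p=ctrl.capture(n)
    for k in("roller","spool"):
        for d in ctrl.landmark_of(k,p)[:4]:
            c=np.linalg.inv(p["camera_matrix"])@[*d["point"],1]
            C=Rd.T@(-p["R"].T@p["t"]-t);v=Rd.T@p["R"].T@c
            print(n,k,round(d["score"],2),(C+v*(28-C[2])/v[2]).round(0))
E
```

```text
t 9.25 joints [-0.31  0.76  1.31  0.14  1.17 -0.68] grip 0.25
tcp [625.7 -46.6  42.6] deckxyz [ 24.4 -43.4  12.9] Fdeck [ 0.23 -0.16  1.09]
turn(tool) [ 0.  0. -0.] x dir same
top roller 0.87 [-210.  -45.   28.]
top roller 0.78 [-141.   73.   28.]
top roller 0.6 [ 65. -47.  28.]
top spool 0.82 [-19. 276.  28.]
side roller 0.79 [-130.   73.   28.]
side roller 0.65 [ 68. -49.  28.]
side roller 0.56 [-218.  -55.   28.]
side spool 0.94 [348. 215.  28.]
side spool 0.7 [10. 38. 28.]
side spool 0.41 [ 26. 280.  28.]
side spool 0.24 [257.  44.  28.]
```

The roller is at x≈65 with the TCP 41 mm behind it, as expected, and the spool is still at the foot. I continue.

>>> send_rows --pt "0.5 0.004 0 0 0 0 0" --pt "0.5 0.005 0 0 0 0 0" --pt "0.5 0.005 0 0 0 0 0" --pt "0.5 0.005 0 0 0 0 0" --pt "0.5 0.005 0 0 0 0 0" --pt "0.5 0.005 0 0 0 0 0" --pt "0.5 0.005 0 0 0 0 0" --pt "0.5 0.005 0 0 0 0 0" --pt "0.5 0.005 0 0 0 0 0" --pt "0.5 0.005 0 0 0 0 0"

```text
time_s: 10.8
eef_pos: [611.3, -0.4, 50.3]
ee_rot: [-0.063, 0.59, 0.803, 0.047]
force: [0.2, -1.3, -0.1]
grip_width: 0.248
grip_force: 0.3
```

>>> send_rows --pt "0.5 0.005 0 0 0 0 0" --pt "0.5 0.005 0 0 0 0 0" --pt "0.5 0.005 0 0 0 0 0" --pt "0.5 0.005 0 0 0 0 0" --pt "0.5 0.005 0 0 0 0 0" --pt "0.5 0.005 0 0 0 0 0" --pt "0.5 0.005 0 0 0 0 0" --pt "0.5 0.005 0 0 0 0 0" --pt "0.5 0.005 0 0 0 0 0" --pt "0.5 0.004 0 0 0 0 0"

```text
time_s: 12.05
eef_pos: [596.8, 45.9, 57.9]
ee_rot: [-0.063, 0.59, 0.803, 0.047]
force: [-0.1, -0.3, 0.1]
grip_width: 0.249
grip_force: 0.3
```

>>> send_rows --pt "0.5 0.005 0 0 0 0 0" --pt "0.5 0.005 0 0 0 0 0" --pt "0.5 0.005 0 0 0 0 0" --pt "0.5 0.005 0 0 0 0 0" --pt "0.5 0.005 0 0 0 0 0" --pt "0.5 0.005 0 0 0 0 0" --pt "0.5 0.005 0 0 0 0 0" --pt "0.5 0.005 0 0 0 0 0" --pt "0.5 0.004 0 0 0 0 0" --pt "0.5 0.003 0 0 0 0 0"

```text
time_s: 13.3
eef_pos: [583.0, 90.1, 65.2]
ee_rot: [-0.063, 0.59, 0.803, 0.047]
force: [0.2, -0.8, 0.1]
grip_width: 0.251
grip_force: 0.3
```

```bash
python3 where.py
```

```text
t 13.3 joints [-0.11  0.64  1.46  0.16  1.11 -0.49] grip 0.25
tcp [583.   90.1  65.2] deckxyz [169.4 -43.5  12.9] Fdeck [-0.77  0.09  0.24]
turn(tool) [0. 0. 0.] x dir same
```

Now at TCP x = 169, with contact expected near 192. I approach the stop slowly.

>>> send_rows --pt "0.5 0.003 0 0 0 0 0" --pt "0.5 0.003 0 0 0 0 0" --pt "0.5 0.002 0 0 0 0 0" --pt "0.5 0.002 0 0 0 0 0" --pt "0.5 0.002 0 0 0 0 0" --pt "0.5 0.002 0 0 0 0 0" --pt "0.5 0.002 0 0 0 0 0" --pt "0.5 0.001 0 0 0 0 0" --pt "0.5 0.001 0 0 0 0 0" --pt "0.5 0.001 0 0 0 0 0"

```text
time_s: 14.55
eef_pos: [577.5, 107.8, 68.2]
ee_rot: [-0.063, 0.59, 0.803, 0.047]
force: [0.2, -0.2, 1.8]
grip_width: 0.25
grip_force: 0.3
```

```bash
python3 where.py
```

```text
t 14.55 joints [-0.08  0.63  1.47  0.16  1.1  -0.46] grip 0.25
tcp [577.5 107.8  68.2] deckxyz [188.2 -43.5  12.9] Fdeck [ 0.03 -0.09  1.78]
turn(tool) [ 0.  0. -0.] x dir same
```

>>> send_rows --pt "0.5 0.001 0 0 0 0 0" --pt "0.5 0.001 0 0 0 0 0" --pt "0.5 0.001 0 0 0 0 0" --pt "0.5 0.0005 0 0 0 0 0" --pt "0.5 0.0005 0 0 0 0 0" --pt "0.5 0.0005 0 0 0 0 0" --pt "0.5 0.0005 0 0 0 0 0" --pt "0.5 0 0 0 0 0 0" --pt "0.5 0 0 0 0 0 0" --pt "0.5 0 0 0 0 0 0"

```text
time_s: 15.8
eef_pos: [576.2, 111.5, 68.8]
ee_rot: [-0.062, 0.591, 0.803, 0.046]
force: [1.1, -7.2, -1.4]
grip_width: 0.255
grip_force: 3.4
```

```bash
python3 where.py
```

```text
t 15.8 joints [-0.07  0.63  1.47  0.16  1.1  -0.45] grip 0.25
tcp [576.2 111.5  68.8] deckxyz [192.1 -43.4  13. ] Fdeck [-7.28  1.11 -0.23]
turn(tool) [ 0.     0.002 -0.   ] x dir same
```

The TCP is at 192 with 7 N of push, which fits the roller being against the stop. I verify with a picture.

```bash
python3 - <<'E'
from rig import ctrl
from h import *
q=np.load("q.npy");Rd,t=deck(q)
for n in("top","side"):
    p=ctrl.capture(n)
    for k in("roller","spool"):
        for d in ctrl.landmark_of(k,p)[:5]:
            c=np.linalg.inv(p["camera_matrix"])@[*d["point"],1]
            C=Rd.T@(-p["R"].T@p["t"]-t);v=Rd.T@p["R"].T@c
            print(n,k,round(d["score"],2),(C+v*(28-C[2])/v[2]).round(0))
cv2.imwrite("pics/side5.png",cv2.resize(p["img"][110:290,180:420,::-1],None,fx=3,fy=3,interpolation=cv2.INTER_CUBIC))
E
python3 where.py
```

```text
top roller 0.74 [-141.   74.   28.]
top spool 0.61 [17. 47. 28.]
top spool 0.59 [-14. 280.  28.]
top spool 0.51 [222. 199.  28.]
side roller 0.84 [-121.   70.   28.]
side roller 0.79 [-197.  -34.   28.]
side spool 0.92 [40. 48. 28.]
side spool 0.89 [351. 214.  28.]
side spool 0.55 [ 18. 275.  28.]
t 16.1 joints [-0.07  0.63  1.47  0.16  1.1  -0.45] grip 0.25
tcp [576.2 111.5  68.8] deckxyz [192.1 -43.4  12.9] Fdeck [-6.57  0.26 -0.06]
turn(tool) [ 0.     0.002 -0.   ] x dir same
```

View pics/side5.png

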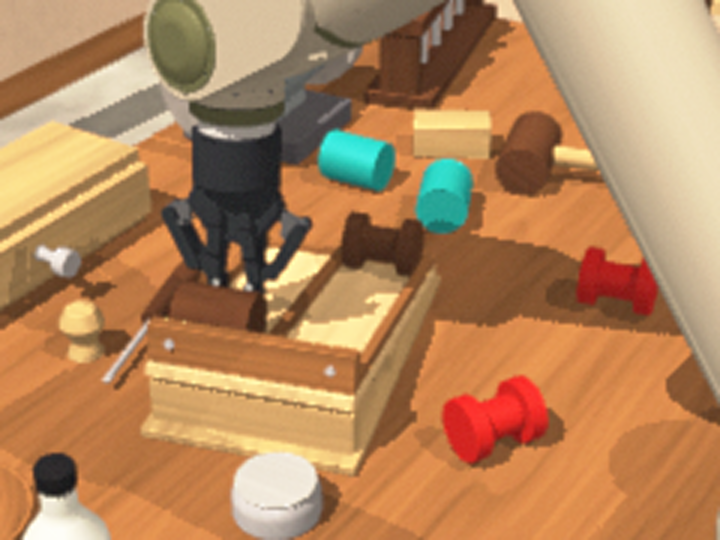

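The roller lies at (215,305), against the stop board with the fingers behind it. The spool is unmoved at the foot at (382,243), and the other things in view are in place. The push holds steady at about 7 N, so I hand the job in.

```bash
python3 -c "
from rig import ctrl
print(ctrl.finish_job())"
```

```text
the job is handed in; nothing more can be done
None
```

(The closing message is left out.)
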